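# Tip a blank into the drill jig and fold the drill plate over it

### The arm

A 6-joint arm with a two-finger parallel gripper is mounted at the origin on the work surface. World frame = base frame: x ahead of the robot, y to its left, z up, the work surface at z = 0. Lengths are in m, angles in rad, forces in N, time in s.
With the tool pointing down it reaches from about 0.275 to 0.725 m from the base axis. Payload 5.6 kg.
Tool frame: the origin (TCP) lies on the centre line of the jaws, within the pads' length; the fingertips stand 8 mm ahead of it and the grasp point (between the pads) lies 11 mm behind it (bot.tips_ahead is the distance from the TCP to the fingertips, in m); z points along the fingers, x is the direction in which the jaws open and shut, and the axes are right-handed (so a half turn about z gives the same grasp; the last joint's range is limited). The gripper opens to 85 mm and grips with 20 to 120 N. Pads are 22 mm wide; open, the fingers measure 114 mm over their backs; the gripper's body (76 mm by 85 mm) begins 54 mm behind the grasp point. The pads swing forward as they close: fully open they stand 13 mm farther back than shut.
Start: joints at [1.391, 0.255, 0.108, 0, -1.424, -0.285], TCP at [0.247, 0.492, 0.201] pointing down, gripper open.
Joint ranges: [-2.95, 2.95], [-1.21, 1.97], [-1.09, 1.5], [-2.87, 1.71], [-2.94, -0.07], [-3.05, 3.05]. Speed limits (rad/s): [2.57, 2.57, 3.14, 3.14, 3.14, 3.14].

### API

Orientations are given as a unit quaternion [w, x, y, z].
In Python, from bench import readout, viewer, bot gives the robot as it stands. The module is installed in compiled form; this text tells all that it offers.
- The arm moves only by the shell command python3 -m creep 'ROWS'. ROWS is JSON, a list that holds one entry, the list of rows, each a list of 7 numbers: the shift along the tool's x, y, z in m, then the turn, a rotation vector about the tool's x, y, z in rad, then the closure, from -1 (fully open) to 1 (shut). A call has 1 to 8 rows; each row shifts and turns the commanded pose from where the row before left it, along the tool's axes as they then stand; what a row does not reach is not made up. A row lasts 1/8 s, in which the tool goes at most 62.5 mm and 10.7 degrees, less where a joint would pass 70% of its speed; a pose out of reach is approached as far as the arm can. A call with a gripper value outside its range is refused whole. The fingers move at their own pace and stop on an object; the grip force is fixed at half the most. Time passes only in rows, so rows that do not move let the fingers close. It gives the time, the measured TCP pose, the force and the opening at its end, in the units of the state.
- readout.observe(): the state, without advancing time (a new reading comes with each control period).
- viewer.capture(name): name is "scene" or "top" or "wrist"; returns a dict with "frame" (384x512x3 uint8, blue, green, red), "intrinsics" (3x3 intrinsics, pixels), "k1" (the pictures are not rectified: a ray, as slopes to the right and down, at radius r is drawn at 1 + k1 r^2 times it, then the intrinsics apply), "rvec" (rotation vector, rad) and "tvec" (3), from world to camera coordinates, as OpenCV has them. Camera axes: x right, y down, z forward; pixel columns grow to the right and rows downward; lengths in m; the calibration is good to about 2 mm. A picture is of the moment at which its call begins. There is no depth.
- bot.hand_in(): hands the job in, once; it reports no verdict.
The state is a dict: "time": time; "joints": joint angles; "qvel": joint speeds; "joint_torque": joint torques, N m; "position": TCP position; "ee_rot": TCP orientation; "contact_force": force on the tool from outside, world axes, zero at the start; "moment": the same for the moment, N m; "finger_gap": finger opening in m.
Only numpy, scipy, OpenCV 4.12 (cv2) and the standard library are available. Lean on these libraries where they do the work, as an engineer would, in place of code of your own. Each camera call takes 0.05 s, during which the arm holds its last target.

### The job

Load the drill jig by pushing only, without gripping or lifting anything: tip the aluminium blank that stands on end in the jig's channel over towards the end stop so that it lies flat in the channel, and push it along until it is fully home against the stop. Then push the hinged drill plate over from behind so that it folds down flat on the blank. Leave the other things on the bench where they are, and finish clear of everything.

Things in the scene. Friction and masses are not known exactly. Their poses are not given: they have to be found in the camera images.
- jig: Drill jig fixed to the bench: dark steel bed plate 320 x 120 x 12 mm with a 58 mm wide channel along it. Origin: centre of the plate's underside, on the bench; x along the channel from its open end (where the blank stands) to the stop and hinge, y across, z up. Guide rails x = -140 to +75 mm, tops 30 mm above the bench, upper 9 mm flared outward. Hinge lugs at x = +100, y = +-34 mm, 66 mm high.
- jig_stop (a point): Middle of the end stop's face that the blank comes to rest against (x = +75 mm, y = 0, 30 mm above the bench in the jig's frame). The stop is 13 mm thick, its top 42 mm above the bench.
- blank: Loose aluminium block 36 x 50 x 110 mm with dark round counterbores, 0.38 to 0.63 kg. Starts on end on the channel floor (12 mm above the bench), its near face 140 to 185 mm from the stop. Origin: centre of its foot; z along its length (up at the start), x across its thickness, towards the stop at the start. Pushed over it turns on its lower front edge and drops flat, 36 mm high, 30 mm or more short of the stop.
- blank_center (a point): Centre of the blank. Axes as the blank's.
- blank_head (a point): Centre of the blank's upper end face, 110 mm from its foot; when it is tipped over this is the end that faces the stop. Axes as the blank's.
- blank_toe (a point): Middle of the lower edge on which the blank tips (on the foot, on the side towards the stop); it stays on the channel floor, 12 mm above the bench, throughout.
- leaf (a joint): Hinged drill plate's angle, rad: 0 level, folded down (underside 48 mm above the bench, on a lying blank), 1.57 upright, 2.0 its limit. Starts leaning back, away from the channel, at 1.75 to 2.0; pushed well past upright it falls shut by itself. Steel, 8 mm thick, 50 mm wide, 0.25 kg, two brass bushes. Hinge axis across the jig at its x = +100 mm, 53 mm above the bench; the plate reaches 84 mm from it.
- leaf_edge (a point): Middle of the drill plate's free edge, 84 mm from the hinge axis.
- wrench: Open wrench 160 mm long lying beside the jig, leave alone. Origin: its underside.
- offcut: Shorter aluminium offcut 85 x 50 x 36 mm lying flat on the bench beside the jig, leave alone. Origin: centre of its underside.
- bush: Steel ring 40 mm across, 25 mm high, standing beside the jig, leave alone. Origin: centre of its underside.
- oil: Grey oil bottle 64 mm across, 160 mm tall, off to one side, leave alone. Origin: centre of its underside.
- dish: Steel parts dish 110 mm across, 30 mm high, off to one side, leave alone. Origin: centre of its underside.
- hammer: Hammer lying off to the left, leave alone. Origin: its underside.
- brush: Chip brush lying off to the right, leave alone. Origin: its underside.
There are look-alikes about, which are no part of the job. Leave any orange or pink look-alike of the blank alone.

How it is judged:
By the outcome, as a careful person would: the job done as asked, in the order asked, and still so for the second after the job is handed in, with the robot touching nothing.
It also fails if it takes over 50 s, if anything falls off the work surface, if the arm or the gripper's body presses on something with over 40 N, if the wrist force passes 120 N, or if a joint passes its speed limit or range.

## Working session

There is one attempt and no reset: what is moved stays moved. The work goes in short steps, Python scripts to look and compute and a shell command to move; the robot and the scene stay as the last step left them, time stands still between calls to the robot, and variables do not carry over. Pictures are saved under pics/ and viewed, and the job is handed in when it is done.

```bash
mkdir -p pics; ls
cat > h.py <<'E'
import numpy as np, cv2
from bench import readout, viewer, bot
from scipy.spatial.transform import Rotation as R
E
python3 - <<'E'
from h import *
print(readout.observe())
for n in ["scene","top"]:
    d=viewer.capture(n); cv2.imwrite(f"pics/{n}0.png",d["frame"])
    Rm=cv2.Rodrigues(np.array(d["rvec"],float))[0]; print(n,d["intrinsics"],d["k1"],-Rm.T@np.array(d["tvec"]).ravel()); print(Rm)
E
```

```text
pics
{'time': 0.0, 'joints': array([ 1.39060281e+00,  2.55731951e-01,  1.06992531e-01, -4.79798586e-04,
       -1.42390263e+00, -2.84611753e-01]), 'qvel': array([ 0.00082994,  0.00110721,  0.0016534 , -0.00101668,  0.00035235,
        0.00045351]), 'joint_torque': array([-2.11765591e-04, -3.86628592e+01,  2.37942678e+01,  5.36519051e+00,
       -6.05987370e-03, -3.30243310e-06]), 'position': array([0.24622878, 0.49117548, 0.19989827]), 'ee_rot': array([-7.93930868e-04, -5.25208335e-01,  8.50973147e-01, -5.26927467e-04]), 'contact_force': array([-0.27690026, -0.31846277,  1.25195401]), 'moment': array([-0.01188389, -0.05803406, -0.00203935]), 'finger_gap': 0.0853312441692335}
scene [[468.71945836   0.         255.16366243]
 [  0.         468.71945836 193.72989761]
 [  0.           0.           1.        ]] -0.10597787734989864 [ 1.09658133 -0.32900287  1.22318872]
[[ 0.49436971  0.8692458   0.00321562]
 [ 0.74885529 -0.42401532 -0.50933953]
 [-0.44137778  0.25421007 -0.86055964]]
top [[461.82181961   0.         254.3790145 ]
 [  0.         461.82181961 197.56258641]
 [  0.           0.           1.        ]] -0.19204964614653672 [0.38832585 0.00330822 1.70453147]
[[-0.02661003 -0.99962973  0.00568436]
 [-0.99659178  0.02608414 -0.07825877]
 [ 0.07808152 -0.00774746 -0.99691687]]
```

View pics/scene0.png

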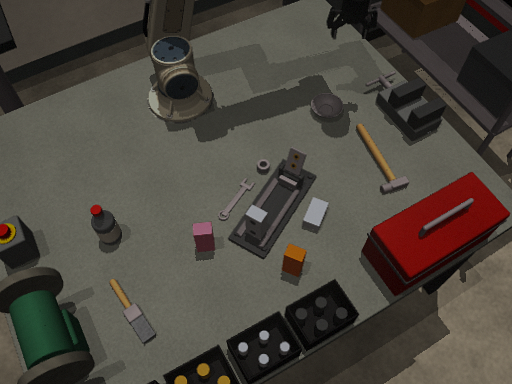

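View pics/top0.png

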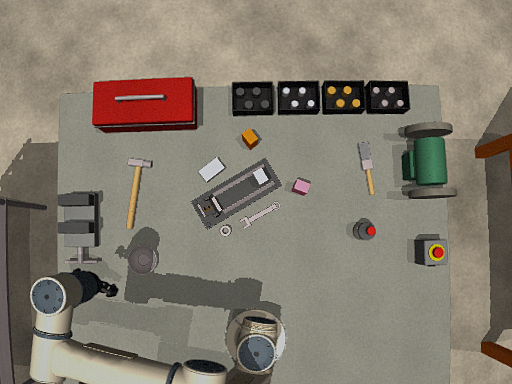

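Candidates for the blank are the aluminium block in the channel (scene 257,217; top 261,175), the offcut (scene 316,212; top 211,169), the pink look-alike (scene 203,236; top 301,186) and the orange look-alike (scene 293,260; top 250,139). I choose the block in the channel, and next I'll check it in close crops.

Run:
```python
from h import *
a=cv2.imread("pics/scene0.png")[135:265,190:345]; b=cv2.imread("pics/top0.png")[145:240,180:320]
cv2.imwrite("pics/sc_crop.png",cv2.resize(a,None,fx=5,fy=4.6 if 0 else 4.6,interpolation=cv2.INTER_CUBIC) if 0 else cv2.resize(a,None,fx=4,fy=4,interpolation=cv2.INTER_CUBIC))
cv2.imwrite("pics/top_crop.png",cv2.resize(b,None,fx=5,fy=5,interpolation=cv2.INTER_CUBIC))
```

```text
(no output)
```

View pics/sc_crop.png

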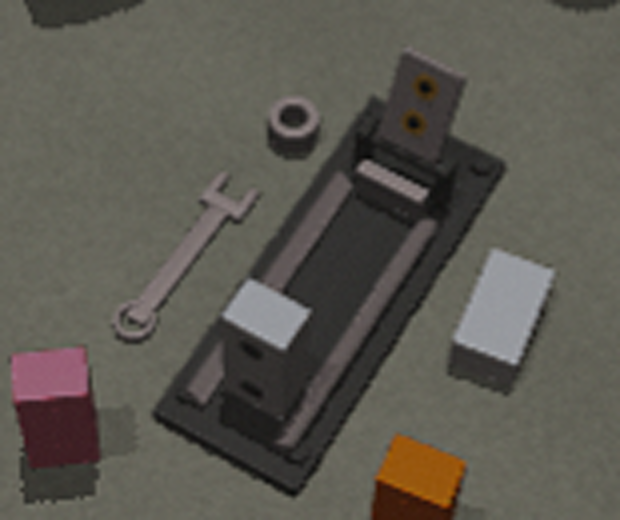

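View pics/top_crop.png

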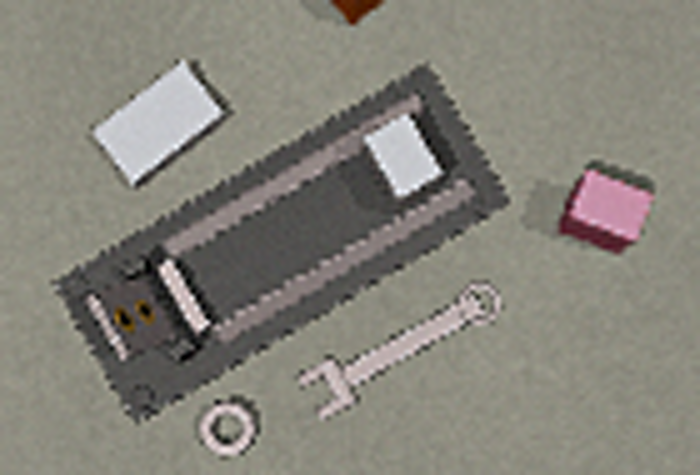

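```bash
cat >> h.py <<'E'
from scipy.optimize import least_squares
def proj(d,P):
    P=np.atleast_2d(P); Rm=cv2.Rodrigues(np.array(d["rvec"],float))[0]
    c=P@Rm.T+np.array(d["tvec"],float).ravel(); s=c[:,:2]/c[:,2:]
    s=s*(1+d["k1"]*(s**2).sum(1,keepdims=True)); K=d["intrinsics"]
    return np.c_[s[:,0]*K[0][0]+K[0][2], s[:,1]*K[1][1]+K[1][2]]
def jw(j,P):
    P=np.atleast_2d(P);c,s=np.cos(j[2]),np.sin(j[2])
    return np.c_[j[0]+c*P[:,0]-s*P[:,1], j[1]+s*P[:,0]+c*P[:,1], P[:,2]]
E
python3 - <<'E'
from h import *
import pickle
S=viewer.capture("scene");T=viewer.capture("top")
pickle.dump((S,T),open("cams.pkl","wb"))
tc=lambda u,v:(180+(u+.5)/5-.5,145+(v+.5)/5-.5)
sc=lambda u,v:(190+(u+.5)/4-.5,135+(v+.5)/4-.5)
# jig x to stop, y left of that. seen from above: robot image left=+y up=+x
hx,hy=.16,.06
tp=[tc(427,63),tc(510,203),tc(55,283),tc(140,423)]
sp=[sc(155,412),sc(295,490),sc(503,162),sc(375,97)]
# top view up=+x left=+y ; jig x dir ~ left-down ; jig y (ccw 90) = down-right
TP=[[-hx,-hy,.012],[-hx,hy,.012],[hx,-hy,.012],[hx,hy,.012]]
SP=[[-hx,hy,.012],[-hx,-hy,.012],[hx,-hy,.012],[hx,hy,.012]]
f=lambda j:np.r_[(proj(T,jw(j,TP))-tp).ravel(),(proj(S,jw(j,SP))-sp).ravel()]
r=least_squares(f,[.5,0,2.6]);j=r.x;print(j,np.round(r.fun,1))
# blank top face, z .122
tb=[tc(408,112),tc(443,178),tc(400,198),tc(364,137)]
sb=[sc(250,282),sc(312,312),sc(287,348),sc(222,315)]
def f2(p):
    a,b=.018,.025;z=.122
    Q=[[-a,-b],[-a,b],[a,b],[a,-b]]
    c,s=np.cos(p[2]),np.sin(p[2])
    Q=[[p[0]+c*x-s*y,p[1]+s*x+c*y,z] for x,y in Q]
    W=jw(j,Q)
    # scene order: (250,282) far-left = ? stop-side
    return np.r_[(proj(T,W)-tb).ravel(),(proj(S,W[[2,3,0,1]])-sb).ravel()]
r=least_squares(f2,[-.1,0,0]);print("blank in jig",r.x,np.round(r.fun,1))
# leaf free edge
te=[tc(90,295),tc(125,358)]; se=[sc(465,77),sc(405,48)]
def f3(p):
    a=p[0];x=.1+.084*-np.cos(a);z=.053+.084*np.sin(a)
    E=jw(j,[[x,-.025,z],[x,.025,z]])
    return np.r_[(proj(T,E)-te).ravel(),(proj(S,E)-se).ravel()]
r=least_squares(f3,[1.85]);print("leaf",r.x,np.round(r.fun,1))
# overlay
im=S["frame"].copy();it=T["frame"].copy()
pts=[[-hx,-hy,.012],[-hx,hy,.012],[hx,-hy,.012],[hx,hy,.012],[.075,0,.03],[-.14,.029,.03],[.075,-.029,.03],[.1,.034,.066],[.1,-.034,.066]]
W=jw(j,pts)
im=cv2.resize(im[135:265,190:345],None,fx=4,fy=4,interpolation=cv2.INTER_CUBIC)
it=cv2.resize(it[145:240,180:320],None,fx=4,fy=4,interpolation=cv2.INTER_CUBIC)
for p in proj(S,W): cv2.circle(im,tuple(int(v) for v in ((p-[190,135]+.5)*4-.5)),3,(0,255,0),-1)
for p in proj(T,W): cv2.circle(it,tuple(int(v) for v in ((p-[180,145]+.5)*4-.5)),3,(0,255,0),-1)
np.save("jig.npy",j); cv2.imwrite("pics/ov_s.png",im);cv2.imwrite("pics/ov_t.png",it)
E
```

```text
[0.53760325 0.05704656 2.08217884] [-0.   0.5  0.1  0.1 -0.1  0.5 -0.7  0.6 -0.8  0.3  0.5  1.   1.2  0.3
 -0.7 -0.1]
blank in jig [-0.10041396  0.00050549 -0.01403492] [-0.2  0.2  0.1 -0.5 -0.4  0.7 -0.4  0.4 -0.  -1.1  0.3  0.1 -0.5  1.3
 -0.2  0.7]
leaf [1.98230083] [0.1 0.6 0.4 0.5 0.4 0.4 0.1 0.3]
```

View pics/ov_s.png

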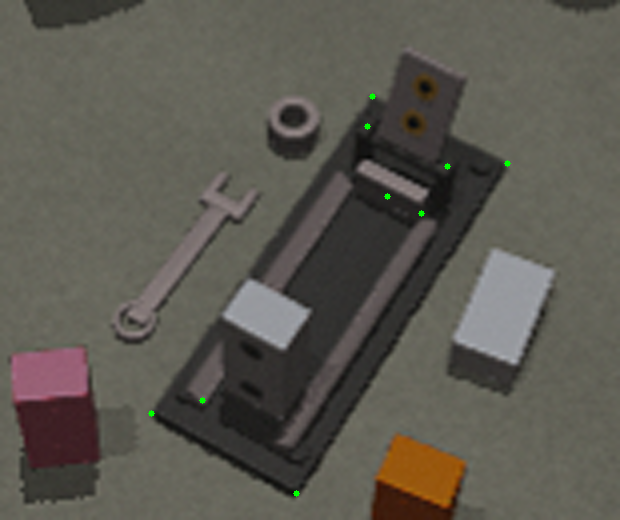

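View pics/ov_t.png

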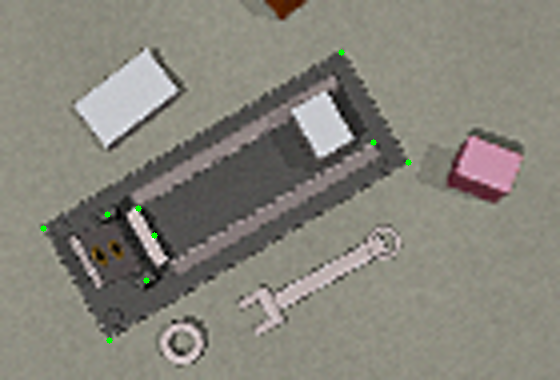

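```bash
cat >> h.py <<'E'
def go(xj,yj,z,yaw=0,pitch=0):
    """remaining shift/turn in tool axes to reach TCP at jig-frame (xj,yj,z); tool y = jig x (or minus), pitched by lean"""
    j=np.load("jig.npy"); s=readout.observe(); q=s["ee_rot"]; Rt=R.from_quat([q[1],q[2],q[3],q[0]])
    t=jw(j,[[xj,yj,z]])[0]; d=Rt.inv().apply(t-s["position"])
    best=None
    for k in (0,np.pi):
        a=j[2]-np.pi/2+k
        X=np.array([np.cos(a),np.sin(a),0]);Z=np.array([0,0,-1.]);G=R.from_matrix(np.c_[X,np.cross(Z,X),Z])
        rv=(Rt.inv()*G).as_rotvec()
        if best is None or np.linalg.norm(rv)<np.linalg.norm(best): best=rv
    dT=G.inv()
    print("shift mm",np.round(d*1e3,1),"turn deg",np.round(np.degrees(best),1),"toolX in jig deg",None)
    c,s_=np.cos(j[2]),np.sin(j[2]);p=s["position"]-[j[0],j[1],0]
    print("t",round(s["time"],2),"jig-frame TCP mm",np.round(1e3*np.array([c*p[0]+s_*p[1],-s_*p[0]+c*p[1],p[2]]),1),"F",np.round(s["contact_force"],1),"gap",round(s["finger_gap"],4), "q",np.round(s["joints"],2))
    return d,best
E
python3 -c "
from h import *
print(bot.tips_ahead)
go(-.165,0,.2)"
python3 -m creep '[[[0,0,0,0,0,0.17,1],[0,0,0,0,0,0.17,1],[0,0,0,0,0,0.17,1],[0,0,0,0,0,0.085,1]]]'
python3 -c "
from h import *
go(-.165,0,.2)"
```

```text
0.008
shift mm [ 350.1 -591.7    0.7] turn deg [-0.  -0.1 34.1] toolX in jig deg None
t 0.2 jig-frame TCP mm [521.3  41.4 200.2] F [-0.5  0.8 -0.2] gap 0.0854 q [ 1.39  0.26  0.11 -0.   -1.42 -0.28]
time: 0.7
position: [0.2464, 0.4915, 0.2005]
ee_rot: [-0.0, -0.251, 0.968, -0.0]
contact_force: [0.0, -0.5, 0.8]
finger_gap: 0.0126
shift mm [ -44.2 -686.2    0.7] turn deg [-0.  -0.  -0.2] toolX in jig deg None
t 0.7 jig-frame TCP mm [521.4  41.3 200.5] F [ 0.  -0.5  0.8] gap 0.0126 q [ 1.39  0.26  0.11 -0.   -1.42 -0.88]
```

```bash
python3 -m creep '[[[-0.005,-0.05,0,0,0,0,1],[-0.005,-0.05,0,0,0,0,1],[-0.005,-0.05,0,0,0,0,1],[-0.005,-0.05,0,0,0,0,1],[-0.005,-0.05,0,0,0,0,1],[-0.005,-0.05,0,0,0,0,1],[-0.005,-0.05,0,0,0,0,1],[-0.005,-0.05,0,0,0,0,1]]]'
python3 -m creep '[[[-0.004,-0.05,0,0,0,0,1],[0,-0.05,0,0,0,0,1],[0,-0.05,0,0,0,0,1],[0,-0.05,0,0,0,0,1],[0,-0.05,0,0,0,0,1],[0,-0.036,0,0,0,0,1],[0,0,0,0,0,0,1]]]'
python3 -c "
from h import *
go(-.165,0,.105)"
```

```text
time: 1.7
position: [0.4776, 0.1609, 0.2007]
ee_rot: [-0.0, -0.253, 0.968, 0.0]
contact_force: [0.5, 0.5, -0.1]
finger_gap: -0.0001
time: 2.58
position: [0.6207, -0.0873, 0.1994]
ee_rot: [-0.001, -0.251, 0.968, 0.0]
contact_force: [0.4, 0.5, -0.2]
finger_gap: -0.0002
shift mm [ 1.6  1.5 94.4] turn deg [ 0.  -0.1 -0.2] toolX in jig deg None
t 2.58 jig-frame TCP mm [-166.6   -1.8  199.4] F [ 0.4  0.5 -0.2] gap -0.0002 q [ 0.11  0.41  0.33  0.   -1.49  0.4 ]
```

```bash
python3 -m creep '[[[0.002,0,0.05,0,0,0,1],[0,0,0.041,0,0,0,1],[0,0,0,0,0,0,1],[0,0.012,0,0,0,0,1],[0,0.012,0,0,0,0,1],[0,0,0,0,0,0,1]]]'
python3 - <<'E'
from h import *
go(-.129,0,.108)
for n in ["scene","wrist"]: cv2.imwrite(f"pics/{n}1.png",viewer.capture(n)["frame"])
E
```

```text
time: 3.32
position: [0.6073, -0.064, 0.1116]
ee_rot: [0.001, -0.254, 0.967, -0.0]
contact_force: [-0.1, 0.8, -0.1]
finger_gap: -0.0001
shift mm [ 1.6 10.7  3.6] turn deg [-0.1  0.2  0.1] toolX in jig deg None
t 3.33 jig-frame TCP mm [-139.7   -1.6  111.6] F [-0.1  0.8 -0.1] gap -0.0001 q [ 0.15  0.41  0.1   0.   -1.26  0.36]
```

View pics/scene1.png

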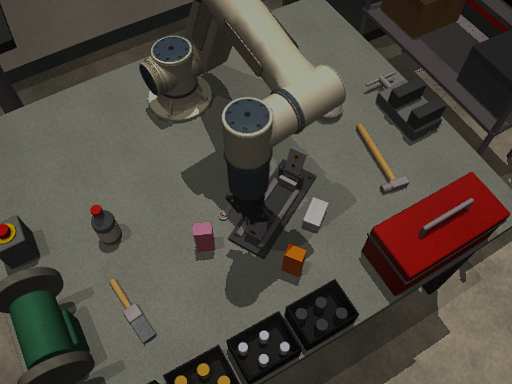

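View pics/wrist1.png

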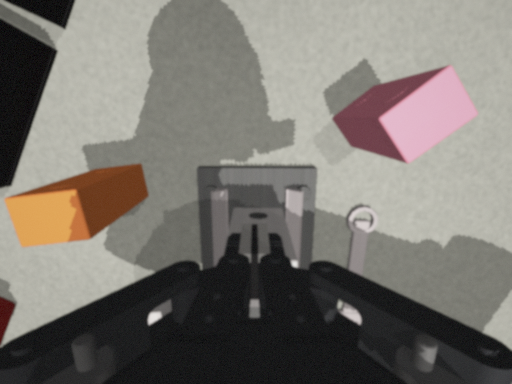

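The wrist picture shows the fingers centred behind the blank (255,240) between the rails (220 and 295). The scene view is blocked by the hand. Next I push gently.

```bash
python3 -m creep '[[[0.002,0.006,0.002,0,0,0,1],[0,0.006,0,0,0,0,1],[0,0.006,0,0,0,0,1],[0,0.006,0,0,0,0,1]]]'
python3 -m creep '[[[0,0.005,0,0,0,0,1],[0,0.005,0,0,0,0,1],[0,0,0,0,0,0,1]]]'
python3 - <<'E'
from h import *
go(-.129,0,.108)
for n in ["wrist","top"]: cv2.imwrite(f"pics/{n}2.png",viewer.capture(n)["frame"])
E
```

```text
time: 3.92
position: [0.5932, -0.0449, 0.1078]
ee_rot: [0.0, -0.253, 0.968, -0.0]
contact_force: [0.2, -0.2, -0.2]
finger_gap: 0.0001
time: 4.3
position: [0.5884, -0.0362, 0.1079]
ee_rot: [0.0, -0.253, 0.967, -0.0]
contact_force: [0.0, 0.3, -0.3]
finger_gap: -0.0002
shift mm [ -1.3 -22.8  -0.1] turn deg [-0.  0.  0.] toolX in jig deg None
t 4.3 jig-frame TCP mm [-106.2    1.3  107.9] F [ 0.   0.3 -0.3] gap -0.0002 q [ 0.2   0.37  0.04  0.   -1.23  0.31]
```

View pics/wrist2.png

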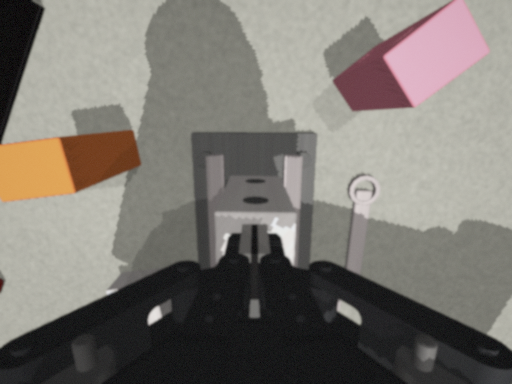

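```bash
python3 -m creep '[[[0,0.006,0,0,0,0,1],[0,0.006,0,0,0,0,1],[0,0.004,0,0,0,0,1],[0,0,0,0,0,0,1]]]'
python3 - <<'E'
from h import *
go(-.129,0,.108)
for n in ["wrist"]: cv2.imwrite(f"pics/{n}3.png",viewer.capture(n)["frame"])
E
```

```text
time: 4.9
position: [0.5806, -0.0223, 0.1079]
ee_rot: [0.0, -0.253, 0.967, -0.0]
contact_force: [-0.7, -0.7, -1.2]
finger_gap: 0.0003
shift mm [ -1.3 -38.8  -0.1] turn deg [-0.  0.  0.] toolX in jig deg None
t 4.9 jig-frame TCP mm [-90.2   1.3 107.9] F [-0.7 -0.7 -1.2] gap 0.0003 q [ 0.23  0.36  0.01  0.   -1.23  0.28]
```

View pics/wrist3.png

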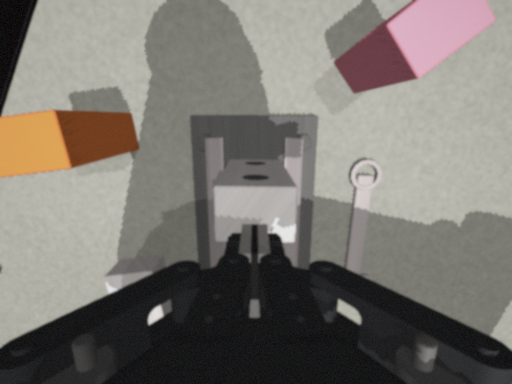

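View pics/top2.png

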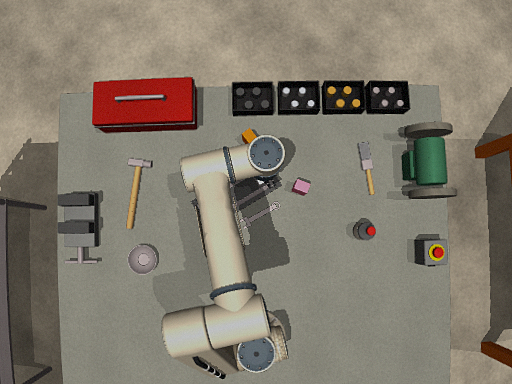

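```bash
cat > wr.py <<'E'
from h import *
import sys
j=np.load("jig.npy")
name=sys.argv[1]; hyp=[tuple(map(float,a.split(","))) for a in sys.argv[2:]]  # toe x, angle deg
d=viewer.capture("wrist"); im=d["frame"].copy()
go(-.129,0,.108)
jp=lambda P:proj(d,jw(j,P))
for p in jp([[-.16,-.06,.012],[-.16,.06,.012],[-.14,.029,.03],[-.14,-.029,.03]]): cv2.circle(im,tuple(int(v) for v in p),3,(0,255,0),-1)
for k,(tx,an) in enumerate(hyp):
    a=np.radians(an); c,s=np.cos(a),np.sin(a)
    C=np.array([[x,y,z] for x in (-.036,0) for y in (-.025,.025) for z in (0,.11)])
    W=np.c_[tx+c*C[:,0]+s*C[:,2],C[:,1],.012-s*C[:,0]+c*C[:,2]]
    q=jp(W); col=[(0,0,255),(255,255,0),(255,0,255)][k]
    for a_,b_ in [(0,1),(0,2),(0,4),(1,3),(1,5),(2,3),(2,6),(3,7),(4,5),(4,6),(5,7),(6,7)]:
        cv2.line(im,tuple(int(v) for v in q[a_]),tuple(int(v) for v in q[b_]),col,1)
cv2.imwrite(name,im)
E
python3 wr.py pics/w4.png -0.082,0 -0.082,20
```

```text
shift mm [ -1.4 -38.5  -0.2] turn deg [-0.  0. -0.] toolX in jig deg None
t 5.0 jig-frame TCP mm [-90.5   1.4 107.8] F [-0.1  0.2 -0.1] gap -0.0004 q [ 0.23  0.36  0.01  0.   -1.23  0.28]
```

View pics/w4.png

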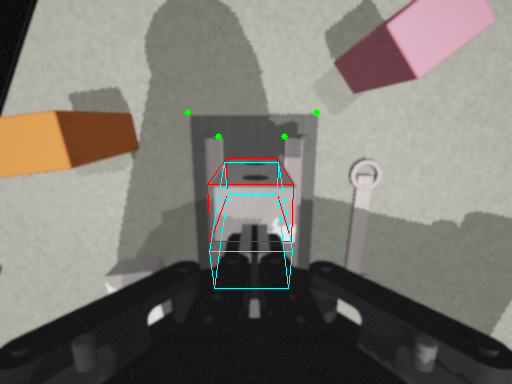

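Run:
```python
from h import *
d=viewer.capture("wrist"); s=readout.observe(); im=d["frame"].copy()
q=s["ee_rot"]; Rt=R.from_quat([q[1],q[2],q[3],q[0]])
Rm=cv2.Rodrigues(np.array(d["rvec"],float))[0]; cam=-Rm.T@np.array(d["tvec"],float).ravel()
print("cam in tool",Rt.inv().apply(cam-s["position"]), "fwd",Rt.inv().apply(Rm[2]),"down",Rt.inv().apply(Rm[1]))
P=[s["position"]+Rt.apply(v) for v in ([0,0,0],[0,0,.008],[.0145,-.011,.008],[-.0145,-.011,.008],[.0145,.011,.008],[-.0145,.011,.008])]
uv=proj(d,P);print(uv)
im=cv2.resize(im[120:320,150:360],None,fx=3.5,fy=2.9 if 0 else 2.9)
for p in uv: cv2.circle(im,(int((p[0]-150)*3.5),int((p[1]-120)*2.9)),3,(0,255,0),-1)
cv2.imwrite("pics/w5.png",im)
S=viewer.capture("scene")["frame"]; cv2.imwrite("pics/s5.png",cv2.resize(S[80:270,180:350],None,fx=3.1,fy=3.1,interpolation=cv2.INTER_CUBIC))
```

```text
cam in tool [ 0.00075547 -0.06544942 -0.17260715] fwd [-2.26995321e-04  2.59153977e-01  9.65835993e-01] down [ 5.35421786e-05  9.65836019e-01 -2.59153972e-01]
[[253.02389    220.24771607]
 [253.07040988 216.09309661]
 [274.51073321 200.73552144]
 [231.59940789 200.73283069]
 [273.90875244 230.99675368]
 [232.26405565 230.99280628]]
```

View pics/w5.png

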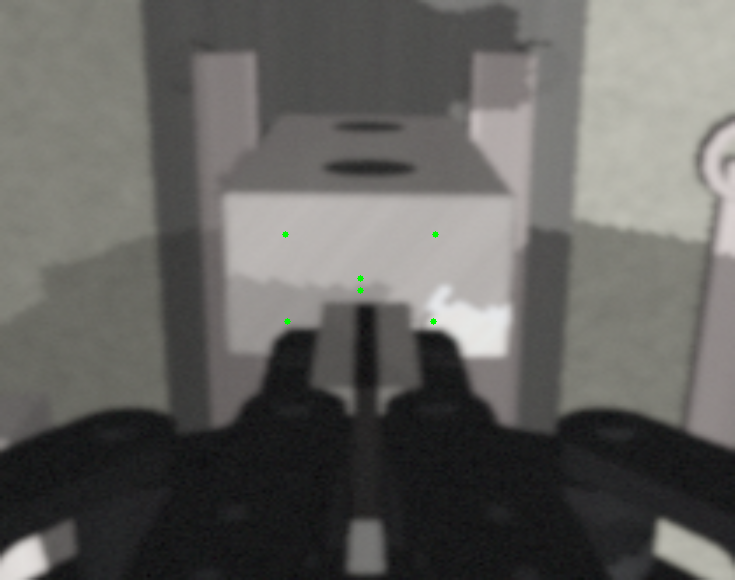

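View pics/s5.png

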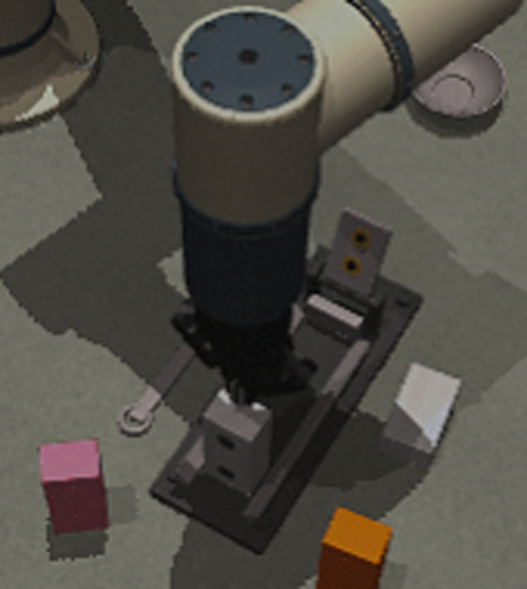

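Run:
```python
from h import *
d=viewer.capture("wrist"); s=readout.observe()
q=s["ee_rot"]; Rt=R.from_quat([q[1],q[2],q[3],q[0]])
for y in (-.011,0,.011):
  for z in (-.04,-.03,-.02,-.01,0,.008):
    uv=proj(d,[s["position"]+Rt.apply(v) for v in ([-.011,y,z],[.011,y,z])]); print(y,z,np.round(uv,1).tolist())
print(s)
```

```text
-0.011 -0.04 [[231.1, 228.0], [274.3, 228.0]]
-0.011 -0.03 [[232.6, 221.0], [273.0, 221.0]]
-0.011 -0.02 [[233.9, 214.8], [271.9, 214.8]]
-0.011 -0.01 [[235.0, 209.3], [270.9, 209.3]]
-0.011 0 [[236.0, 204.4], [270.0, 204.4]]
-0.011 0.008 [[236.8, 200.8], [269.3, 200.8]]
0 -0.04 [[231.6, 247.8], [273.9, 247.8]]
0 -0.03 [[233.0, 239.6], [272.7, 239.6]]
0 -0.02 [[234.2, 232.4], [271.6, 232.4]]
0 -0.01 [[235.3, 226.1], [270.6, 226.1]]
0 0 [[236.3, 220.3], [269.8, 220.3]]
0 0.008 [[237.1, 216.2], [269.1, 216.2]]
0.011 -0.04 [[232.0, 266.7], [273.5, 266.7]]
0.011 -0.03 [[233.4, 257.6], [272.3, 257.6]]
0.011 -0.02 [[234.6, 249.5], [271.3, 249.5]]
0.011 -0.01 [[235.7, 242.3], [270.3, 242.3]]
0.011 0 [[236.6, 235.8], [269.5, 235.8]]
0.011 0.008 [[237.3, 231.1], [268.9, 231.1]]
{'time': 5.15, 'joints': array([ 2.29811438e-01,  3.59160984e-01,  1.48059175e-02,  6.43317870e-05,
       -1.22645263e+00,  2.81042837e-01]), 'qvel': array([ 0.00049659, -0.00012099,  0.00052967, -0.00234077,  0.00060956,
        0.00079697]), 'joint_torque': array([ 5.43221121e-02, -4.33567393e+01,  2.26543397e+01,  5.10770425e+00,
       -6.16800135e-04,  3.99635146e-04]), 'position': array([ 0.58073596, -0.02273332,  0.10777861]), 'ee_rot': array([-6.45607287e-06, -2.52669217e-01,  9.67552720e-01, -3.01221273e-05]), 'contact_force': array([ 1.39726389, -0.00909416,  0.75430897]), 'moment': array([-0.03180384, -0.02162878, -0.01204773]), 'finger_gap': 0.00011338269224058409}
```

Run:
```python
from h import *
j=np.load("jig.npy")
S=viewer.capture("scene");T=viewer.capture("top")
s=readout.observe()
for dz in (-.008,0,.02,.04): print(dz,proj(S,[s["position"]+[0,0,dz]]).round(1))
im=S["frame"][180:250,225:295].copy();im=cv2.resize(im,None,fx=8,fy=8,interpolation=cv2.INTER_CUBIC)
def dot(P,c):
    for p in proj(S,P): cv2.circle(im,tuple(int(v) for v in ((p-[225,180]+.5)*8-.5)),4,c,-1)
dot(jw(j,[[-.118,y,z] for y in(-.025,.025) for z in(.012,.122)]+[[-.082,y,.122] for y in(-.025,.025)]),(0,0,255))
p=s["position"]; dot([p+[0,0,-.008],p],(0,255,0))
cv2.imwrite("pics/s6.png",im)
```

```text
-0.008 [[258.  214.4]]
0 [[258. 213.]]
0.02 [[258.  209.4]]
0.04 [[258.1 205.8]]
```

View pics/s6.png

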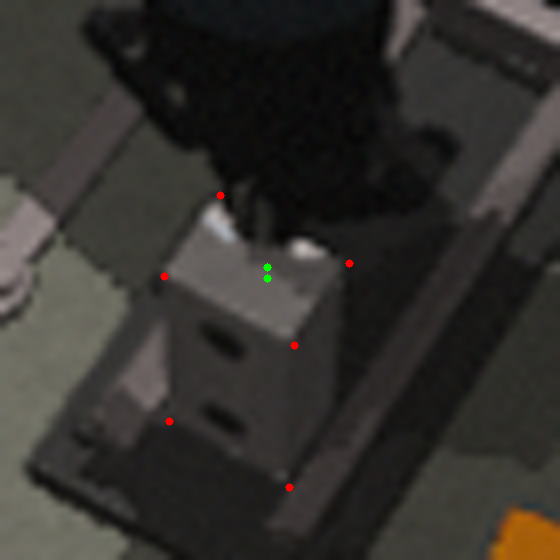

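Run:
```python
from h import *
j=np.load("jig.npy")
S=viewer.capture("scene");W=viewer.capture("wrist");s=readout.observe()
for rs in (209.5,210.5,211.5):
    f=lambda p:np.r_[(proj(S,p)-[257.6,rs]).ravel(),(proj(W,p)-[254.5,224.5]).ravel()]
    r=least_squares(f,s["position"]); d=r.x-s["position"]; c,q=np.cos(j[2]),np.sin(j[2])
    print(rs,"offset from TCP in jig axes mm",np.round(1e3*np.array([c*d[0]+q*d[1],-q*d[0]+c*d[1],d[2]]),1),np.round(r.fun,1))
cv2.imwrite("pics/w7.png",W["frame"][170:320,160:350].repeat(4,0).repeat(4,1))
```

```text
209.5 offset from TCP in jig axes mm [-5.6  0.9 21.7] [-0.9  1.  -0.1  0.3]
210.5 offset from TCP in jig axes mm [-3.  1. 15.] [-0.4  0.5 -0.   0.1]
211.5 offset from TCP in jig axes mm [-0.4  1.   8.2] [ 0. -0.  0. -0.]
```

View pics/w7.png

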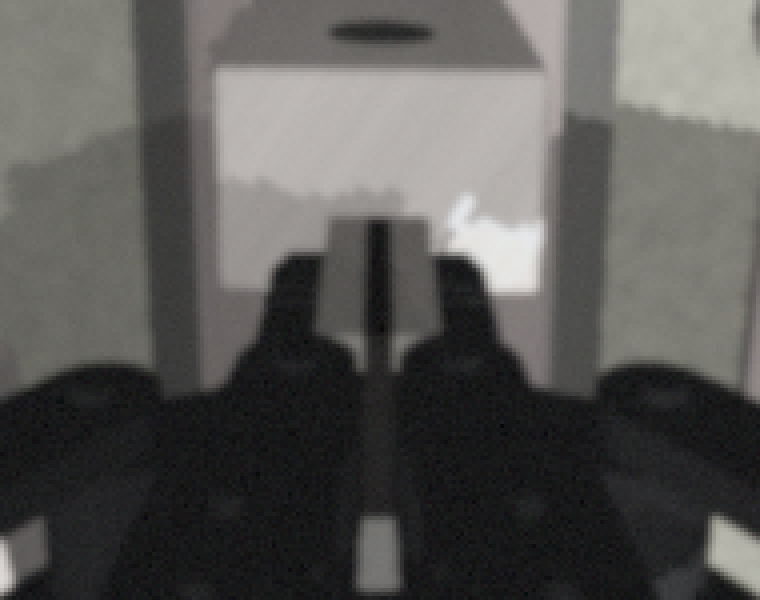

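The wrist and scene pictures agree that the blank is still upright and has not moved, and that the pads went just over its top. The tips ride about 20 mm higher than I assumed. I'll go back behind the blank, come down lower and check again.

```bash
python3 -m creep '[[[0,0,-0.02,0,0,0,1],[0,-0.025,0,0,0,0,1],[0,-0.025,0,0,0,0,1],[-0.001,-0.025,0,0,0,0,1],[0,0,0.03,0,0,0,1],[0,0,0.025,0,0,0,1],[0,0,0,0,0,0,1]]]'
python3 wr.py pics/w8.png -0.082,0
python3 -c "
from h import *
S=viewer.capture('scene')['frame']; cv2.imwrite('pics/s8.png',cv2.resize(S[150:270,200:320],None,fx=5,fy=5,interpolation=cv2.INTER_CUBIC))"
```

```text
time: 6.22
position: [0.6166, -0.0877, 0.0706]
ee_rot: [-0.002, -0.253, 0.968, 0.001]
contact_force: [0.2, -0.3, 0.9]
finger_gap: -0.0002
shift mm [ -0.8  36.6 -35.5] turn deg [ 0.  -0.1 -0. ] toolX in jig deg None
t 6.28 jig-frame TCP mm [-165.6    0.9   72.5] F [ 0.1 -1.   0.2] gap 0.0 q [ 0.11  0.46  0.08  0.   -1.19  0.4 ]
```

View pics/w8.png

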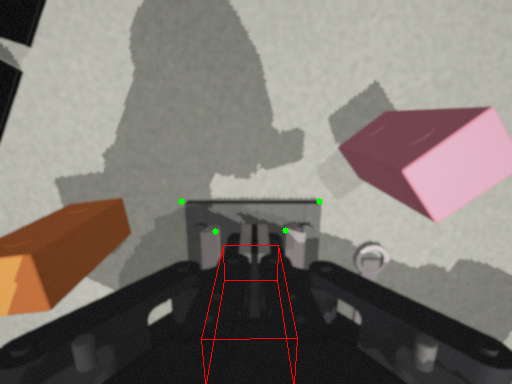

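View pics/s8.png

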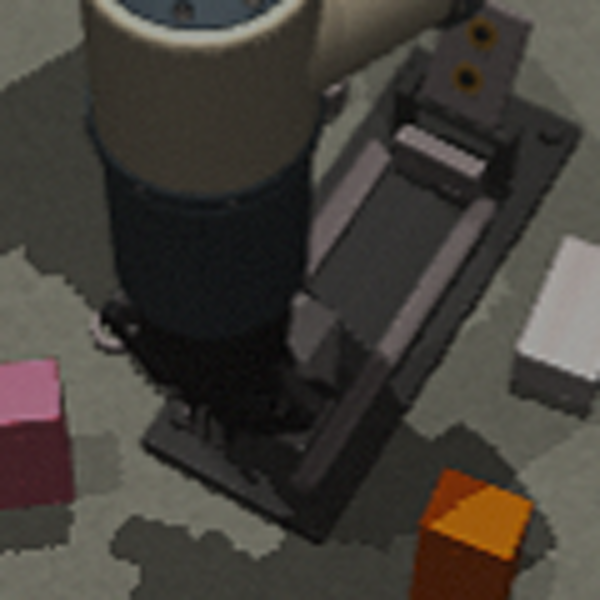

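```bash
python3 -m creep '[[[-0.001,0.01,0,0,0,0,1],[0,0.01,0,0,0,0,1],[0,0.01,0,0,0,0,1],[0,0.004,0,0,0,0,1],[0,0.004,0,0,0,0,1]]]'
python3 -m creep '[[[0,0.004,0,0,0,0,1],[0,0.004,0,0,0,0,1]]]'
python3 wr.py pics/w9.png -0.082,0 -0.082,10
```

```text
time: 6.95
position: [0.6005, -0.0536, 0.073]
ee_rot: [0.0, -0.253, 0.967, -0.0]
contact_force: [-0.6, -0.7, 1.1]
finger_gap: 0.0001
time: 7.2
position: [0.5967, -0.0469, 0.0729]
ee_rot: [0.0, -0.253, 0.968, -0.0]
contact_force: [1.3, -1.0, 0.9]
finger_gap: 0.0002
shift mm [  0.6  -9.9 -35.2] turn deg [ 0.  0. -0.] toolX in jig deg None
t 7.25 jig-frame TCP mm [-119.1   -0.6   72.8] F [ 0.4 -0.6  0. ] gap 0.0002 q [ 0.18  0.42  0.01 -0.   -1.16  0.33]
```

View pics/w9.png

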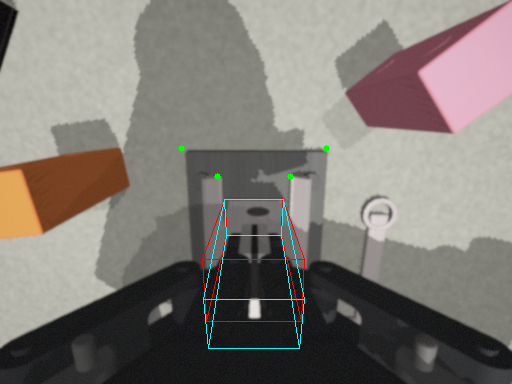

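```bash
python3 -m creep '[[[0,0.005,0,0,0,0,1],[0,0.005,0,0,0,0,1],[0,0.005,0,0,0,0,1],[0,0,0,0,0,0,1]]]'
python3 wr.py pics/w10.png -0.082,0 -0.082,10
python3 -c "
from h import *
S=viewer.capture('scene')['frame']; cv2.imwrite('pics/s10.png',cv2.resize(S[150:270,200:320],None,fx=5,fy=5,interpolation=cv2.INTER_CUBIC))"
```

```text
time: 7.75
position: [0.5889, -0.0334, 0.0727]
ee_rot: [-0.0, -0.253, 0.967, 0.0]
contact_force: [0.3, -0.3, 0.4]
finger_gap: 0.0002
shift mm [  0.6 -24.8 -35.3] turn deg [ 0. -0. -0.] toolX in jig deg None
t 7.8 jig-frame TCP mm [-104.2   -0.5   72.7] F [-0.3 -0.5  0.2] gap 0.0001 q [ 0.21  0.4  -0.02 -0.   -1.15  0.3 ]
```

View pics/w10.png

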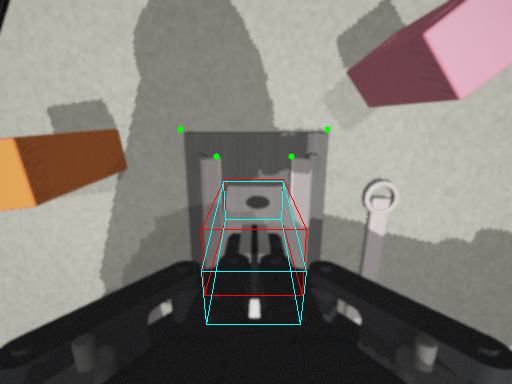

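View pics/s10.png

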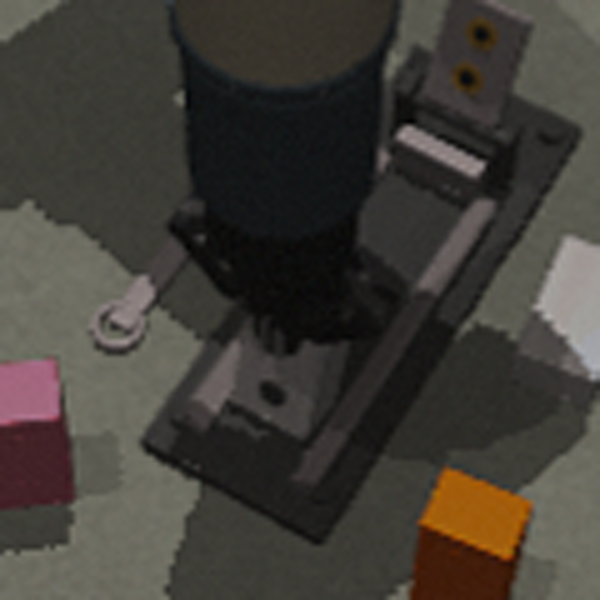

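The blank is now tipping: its back face leans away and its foot stays in place. I'll continue.

```bash
python3 -m creep '[[[0,0.006,0,0,0,0,1],[0,0.006,0,0,0,0,1],[0,0.006,0,0,0,0,1],[0,0,0,0,0,0,1]]]'
python3 wr.py pics/w11.png -0.082,20 -0.082,90
```

```text
time: 8.35
position: [0.5803, -0.0177, 0.0729]
ee_rot: [0.0, -0.253, 0.967, 0.0]
contact_force: [0.4, -0.2, 0.8]
finger_gap: -0.0001
shift mm [  0.7 -42.7 -35.1] turn deg [-0.  0.  0.] toolX in jig deg None
t 8.4 jig-frame TCP mm [-86.3  -0.7  72.9] F [ 0.4 -0.1  1.3] gap 0.0 q [ 0.24  0.38 -0.04  0.   -1.14  0.27]
```

View pics/w11.png

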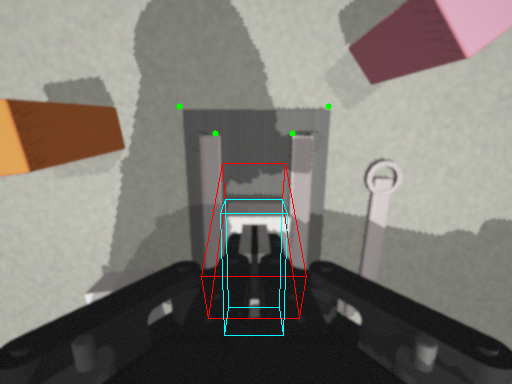

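```bash
python3 -m creep '[[[0,-0.018,0,0,0,0,1],[0,-0.018,0,0,0,0,1],[0,0,0.02,0,0,0,1],[0,0,0.015,0,0,0,1],[0,0,0,0,0,0,1]]]'
python3 wr.py pics/w12.png -0.070,90
python3 -c "
from h import *
S=viewer.capture('scene')['frame']; cv2.imwrite('pics/s12.png',cv2.resize(S[150:270,200:320],None,fx=5,fy=5,interpolation=cv2.INTER_CUBIC))"
```

```text
time: 9.02
position: [0.5971, -0.0502, 0.0362]
ee_rot: [-0.002, -0.252, 0.968, 0.0]
contact_force: [-0.2, 0.2, -0.1]
finger_gap: -0.0003
shift mm [  0.3  -6.1 -70.7] turn deg [ 0.  -0.1 -0. ] toolX in jig deg None
t 9.07 jig-frame TCP mm [-122.9   -0.2   37.3] F [-0.7  0.3  0.5] gap -0.0001 q [ 0.18  0.45 -0.04  0.   -1.09  0.33]
```

View pics/w12.png

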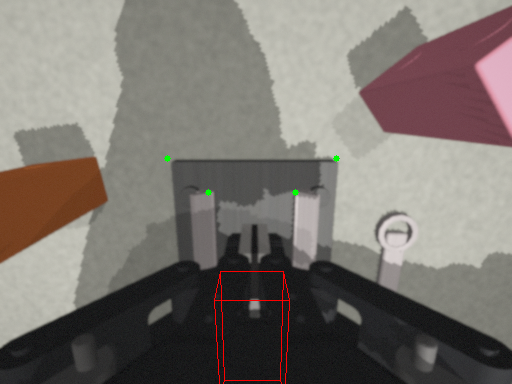

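View pics/s12.png

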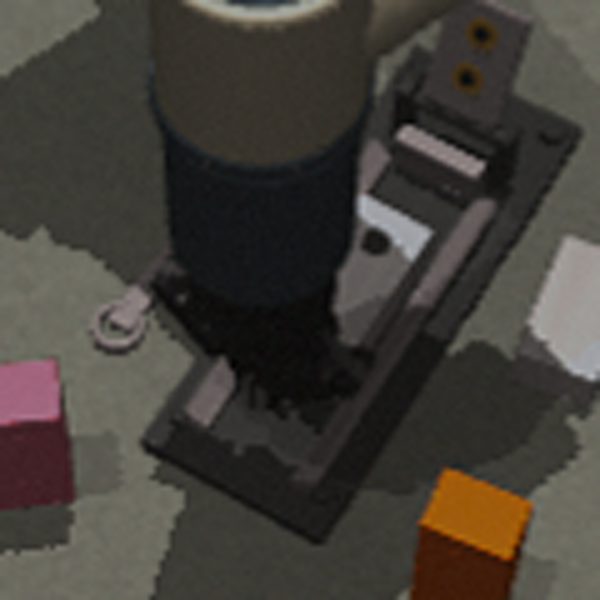

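Run:
```python
from h import *
j=np.load("jig.npy")
S=viewer.capture('scene');s=readout.observe();p=s["position"]
im=cv2.resize(S["frame"][205:255,230:290],None,fx=10,fy=10,interpolation=cv2.INTER_CUBIC)
im=cv2.convertScaleAbs(im,alpha=2.2)
for k,z in enumerate((-.025,0,.02,.04)):
    q=proj(S,p+[0,0,z])[0]; print(z,q); cv2.circle(im,tuple(int(v) for v in ((q-[230,205]+.5)*10)),4,(0,255,60*k),-1)
cv2.imwrite("pics/s13.png",im)
# blank head: scene crop s12 head edge corners (360,192),(433,232) top z=.048
u=[(200+360/5,150+192/5),(200+433/5,150+232/5)]
for y,uv in zip((.025,-.025),u):
    r=least_squares(lambda a:(proj(S,jw(j,[[a[0],a[1],.048]]))[0]-uv),[0.03,y]);print("head corner jig",r.x)
```

```text
-0.025 [252.62755964 237.63568325]
0 [252.61425247 233.8119497 ]
0.02 [252.60331218 230.66006118]
0.04 [252.59209989 227.42202451]
head corner jig [0.02864054 0.02432352]
head corner jig [ 0.02707212 -0.02559798]
```

View pics/s13.png

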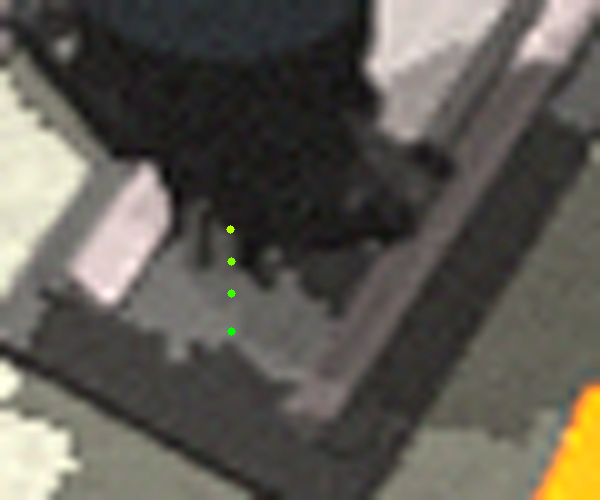

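```bash
python3 -m creep '[[[0,0,0.01,0,0,0,1],[0,0,0.005,0,0,0,1],[0,0,0,0,0,0,1]]]'; python3 -m creep '[[[0,0,0.004,0,0,0,1],[0,0,0,0,0,0,1]]]'
python3 - <<'E'
from h import *
go(-.1,0,.02)
S=viewer.capture('scene')
im=cv2.resize(S["frame"][205:255,230:290],None,fx=10,fy=10,interpolation=cv2.INTER_CUBIC)
cv2.imwrite("pics/s14.png",cv2.convertScaleAbs(im,alpha=2.2))
W=viewer.capture('wrist')["frame"]; cv2.imwrite("pics/w14.png",cv2.resize(W[150:330,150:360],None,fx=3.3,fy=3.3))
E
```

```text
time: 9.55
position: [0.5976, -0.0495, 0.0221]
ee_rot: [-0.001, -0.253, 0.968, 0.0]
contact_force: [-0.1, 0.5, -1.1]
finger_gap: -0.0002
time: 9.8
position: [0.5979, -0.0495, 0.0185]
ee_rot: [-0.0, -0.253, 0.968, 0.0]
contact_force: [-0.3, 0.1, -0.6]
finger_gap: 0.0003
shift mm [ 0.4 22.4 -1.5] turn deg [ 0. -0. -0.] toolX in jig deg None
t 9.8 jig-frame TCP mm [-122.4   -0.4   18.5] F [-0.3  0.1 -0.6] gap 0.0003 q [ 0.18  0.47 -0.06 -0.   -1.04  0.33]
```

View pics/s14.png

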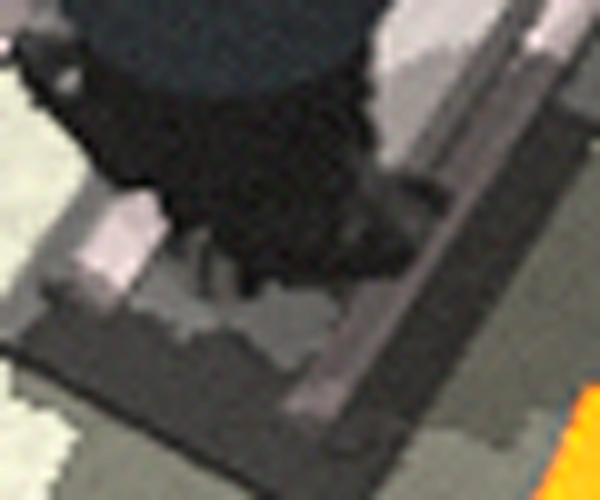

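View pics/w14.png

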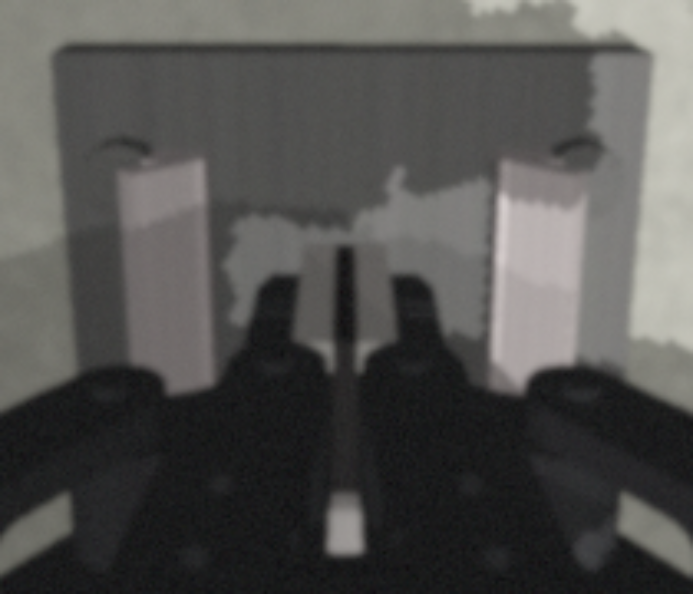

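```bash
python3 -m creep '[[[0,0,0.004,0,0,0,1],[0,0,0,0,0,0,1]]]'; python3 -m creep '[[[0,0,0.004,0,0,0,1],[0,0,0,0,0,0,1]]]'; python3 -m creep '[[[0,0.012,0,0,0,0,1],[0,0.01,0,0,0,0,1],[0,0.006,0,0,0,0,1],[0,0.006,0,0,0,0,1],[0,0,0,0,0,0,1]]]'
python3 wr.py pics/w15.png -0.082,90
python3 -c "
from h import *
S=viewer.capture('scene')['frame']; cv2.imwrite('pics/s15.png',cv2.resize(S[150:270,200:320],None,fx=5,fy=5,interpolation=cv2.INTER_CUBIC))"
```

```text
time: 10.15
position: [0.5978, -0.0495, 0.0144]
ee_rot: [-0.0, -0.253, 0.968, 0.0]
contact_force: [0.0, -0.1, 0.1]
finger_gap: -0.0
time: 10.4
position: [0.5978, -0.0496, 0.0103]
ee_rot: [-0.0, -0.253, 0.968, 0.0]
contact_force: [-0.2, 0.4, -0.3]
finger_gap: 0.0002
time: 11.02
position: [0.5813, -0.0195, 0.0109]
ee_rot: [0.0, -0.253, 0.967, 0.0]
contact_force: [-0.2, -0.0, 0.4]
finger_gap: 0.0001
shift mm [  0.6 -40.7 -97.2] turn deg [ 0.  0. -0.] toolX in jig deg None
t 11.07 jig-frame TCP mm [-88.3  -0.6  10.9] F [-0.3  0.2  0.2] gap -0.0 q [ 0.23  0.44 -0.12 -0.   -1.    0.28]
```

View pics/w15.png

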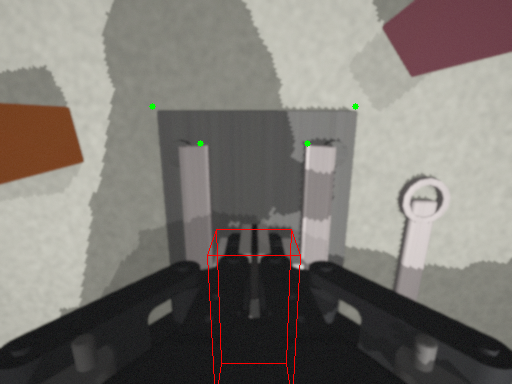

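View pics/s15.png

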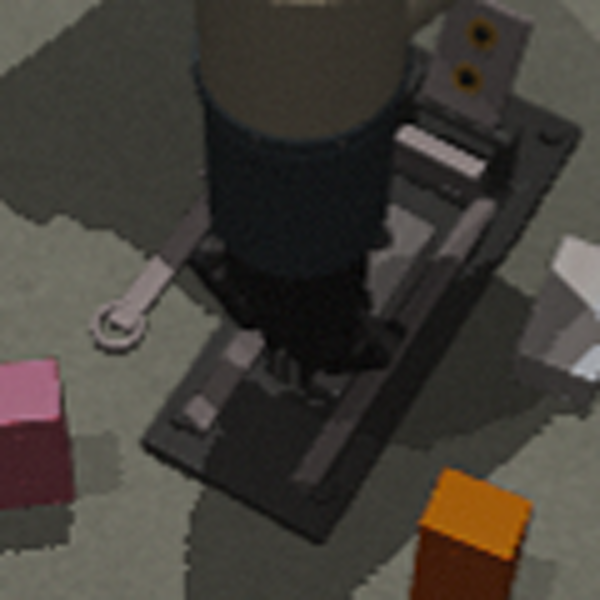

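```bash
python3 -m creep '[[[0,0.006,0,0,0,0,1],[0,0.006,0,0,0,0,1],[0,0.006,0,0,0,0,1],[0,0,0,0,0,0,1]]]'
python3 -c "
from h import *
go(0,0,0)
S=viewer.capture('scene')['frame']; cv2.imwrite('pics/s16.png',cv2.resize(S[150:270,200:320],None,fx=5,fy=5,interpolation=cv2.INTER_CUBIC))
W=viewer.capture('wrist')['frame']; cv2.imwrite('pics/w16.png',cv2.resize(W[150:330,150:360],None,fx=3.3,fy=3.3))"
```

```text
time: 11.62
position: [0.5722, -0.0035, 0.0108]
ee_rot: [-0.0, -0.253, 0.967, 0.0]
contact_force: [-0.2, -0.5, 0.1]
finger_gap: -0.0
shift mm [ 0.6 69.7 10.8] turn deg [ 0. -0.  0.] toolX in jig deg None
t 11.62 jig-frame TCP mm [-69.7  -0.6  10.8] F [-0.2 -0.5  0.1] gap -0.0 q [ 0.27  0.43 -0.15 -0.   -0.99  0.25]
```

View pics/s16.png

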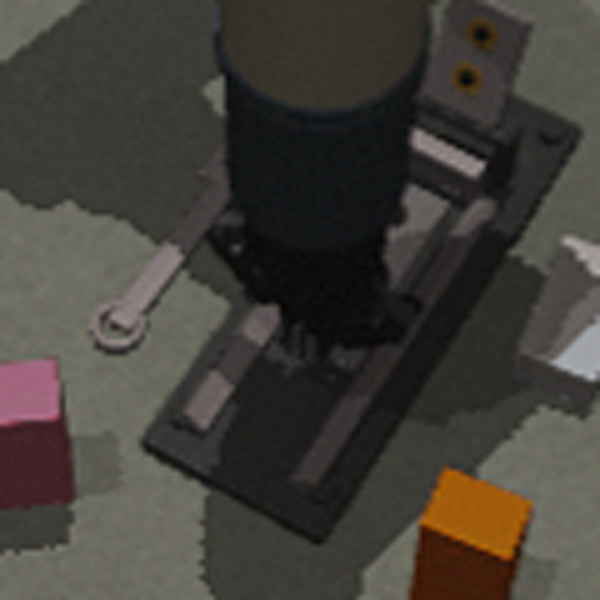

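View pics/w16.png

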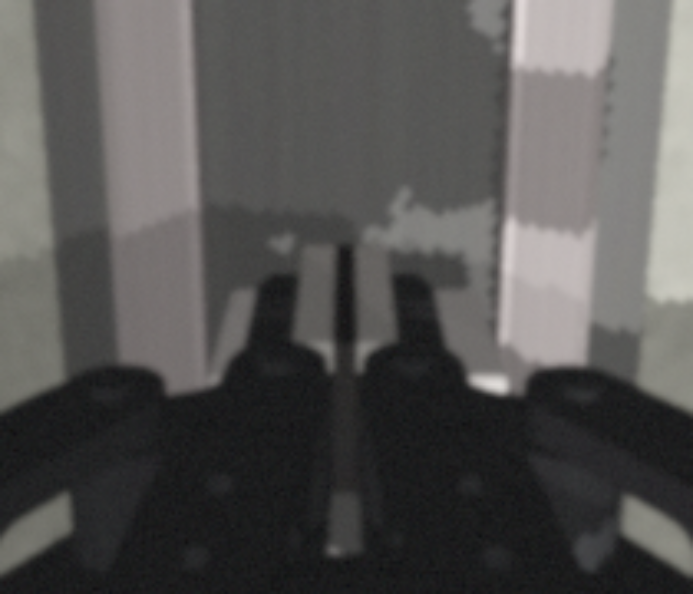

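Run:
```python
from h import *
j=np.load("jig.npy");S=viewer.capture('scene')
for u,v in [(450,202),(412,186)]:
    uv=(200+u/5,150+v/5)
    print(least_squares(lambda a:(proj(S,jw(j,[[a[0],a[1],.048]]))[0]-uv),[0.03,0]).x)
```

```text
[ 0.05002138 -0.02422082]
[0.04805482 0.00022388]
```

```bash
python3 -m creep '[[[0,0.006,0,0,0,0,1],[0,0.006,0,0,0,0,1],[0,0.006,0,0,0,0,1],[0,0.003,0,0,0,0,1],[0,0,0,0,0,0,1]]]'
python3 -m creep '[[[0,0.002,0,0,0,0,1]]]'
python3 -m creep '[[[0,0.002,0,0,0,0,1]]]'
python3 -m creep '[[[0,0,0,0,0,0,1]]]'
python3 -c "
from h import *
go(0,0,0)
S=viewer.capture('scene')['frame']; cv2.imwrite('pics/s17.png',cv2.resize(S[150:230,240:320],None,fx=7,fy=7,interpolation=cv2.INTER_CUBIC))"
```

```text
time: 12.4
position: [0.5621, 0.0147, 0.0107]
ee_rot: [-0.0, -0.253, 0.968, 0.0]
contact_force: [-0.5, 0.4, 0.2]
finger_gap: 0.0003
time: 12.52
position: [0.5615, 0.0158, 0.0108]
ee_rot: [0.0, -0.253, 0.968, -0.0]
contact_force: [1.3, -2.3, -1.2]
finger_gap: 0.0
time: 12.65
position: [0.5605, 0.0175, 0.0108]
ee_rot: [0.0, -0.253, 0.968, -0.0]
contact_force: [1.4, -1.6, -1.0]
finger_gap: -0.0
time: 12.78
position: [0.5604, 0.0177, 0.0108]
ee_rot: [-0.0, -0.253, 0.968, 0.0]
contact_force: [0.1, -2.6, -0.2]
finger_gap: 0.0
shift mm [ 0.6 45.5 10.8] turn deg [ 0. -0. -0.] toolX in jig deg None
t 12.78 jig-frame TCP mm [-45.5  -0.6  10.8] F [ 0.1 -2.6 -0.2] gap 0.0 q [ 0.31  0.41 -0.18 -0.   -0.98  0.2 ]
```

View pics/s17.png

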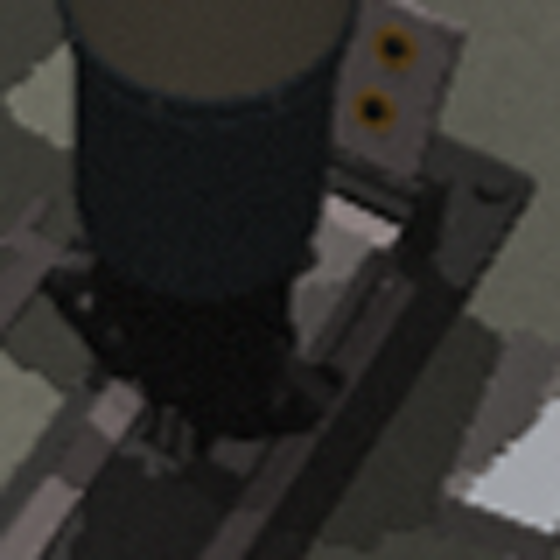

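Very close now. I'll press on in 1 to 2 mm steps until the force rises clearly at the stop.

```bash
for i in 1 ; do :; done
python3 -m creep '[[[0,0.0015,0,0,0,0,1],[0,0,0,0,0,0,1]]]'
python3 -m creep '[[[0,0.0015,0,0,0,0,1],[0,0,0,0,0,0,1]]]'
```

```text
time: 13.08
position: [0.5597, 0.0189, 0.0108]
ee_rot: [0.0, -0.253, 0.968, -0.0]
contact_force: [1.4, -1.4, 0.1]
finger_gap: 0.0002
time: 13.32
position: [0.5593, 0.0189, 0.011]
ee_rot: [-0.0, -0.253, 0.967, -0.001]
contact_force: [2.4, -6.5, -0.7]
finger_gap: -0.0
```

```bash
python3 -m creep '[[[0,0.0015,0,0,0,0,1],[0,0,0,0,0,0,1]]]'
python3 -m creep '[[[0,0.0015,0,0,0,0,1],[0,0,0,0,0,0,1]]]'
```

```text
time: 13.58
position: [0.5593, 0.019, 0.0114]
ee_rot: [0.0, -0.253, 0.967, -0.002]
contact_force: [5.1, -11.9, -1.4]
finger_gap: 0.0001
time: 13.82
position: [0.5593, 0.0192, 0.0119]
ee_rot: [0.001, -0.253, 0.967, -0.003]
contact_force: [6.6, -15.7, -0.8]
finger_gap: -0.0001
```

The blank is home: the force rises to 17 N with no further motion. I'll back off, rise and travel over to behind the drill plate.

```bash
python3 -m creep '[[[0,-0.01,0,0,0,0,1],[0,-0.02,0,0,0,0,1],[0,0,-0.03,0,0,0,1],[0,0,-0.05,0,0,0,1],[0,0,-0.05,0,0,0,1],[0,0,-0.05,0,0,0,1],[0,0,0,0,0,0,1]]]'
python3 -m creep '[[[0,0.05,0,0,0,0,1],[0,0.05,0,0,0,0,1],[0,0.05,0,0,0,0,1],[0,0.05,0,0,0,0,1],[0,0.05,0,0,0,0,1],[0,0.03,0,0,0,0,1],[0,0,0,0,0,0,1]]]'
python3 - <<'E'
from h import *
j=np.load("jig.npy")
go(.2,0,.1)
S=viewer.capture('scene'); 
im=cv2.resize(S["frame"][140:260,220:340],None,fx=5,fy=5,interpolation=cv2.INTER_CUBIC); 
W=jw(j,[[x,y,.048] for x in(-.035,.075) for y in(-.025,.025)])
for p in proj(S,W): cv2.circle(im,tuple(int(v) for v in ((p-[220,140]+.5)*5)),2,(0,255,0),-1)
cv2.imwrite('pics/s18.png',im)
E
```

```text
time: 14.7
position: [0.575, -0.0035, 0.1957]
ee_rot: [0.005, -0.253, 0.968, -0.0]
contact_force: [0.4, 0.3, -0.3]
finger_gap: 0.0002
time: 15.58
position: [0.4343, 0.2422, 0.1901]
ee_rot: [-0.001, -0.254, 0.967, 0.0]
contact_force: [0.8, -0.5, -0.7]
finger_gap: -0.0001
shift mm [  0.5 -12.1  90. ] turn deg [ 0.  -0.1  0.1] toolX in jig deg None
t 15.57 jig-frame TCP mm [212.   -0.6 190.1] F [ 0.8 -0.5 -0.7] gap -0.0001 q [ 0.82  0.16 -0.05 -0.   -1.37 -0.31]
```

View pics/s18.png

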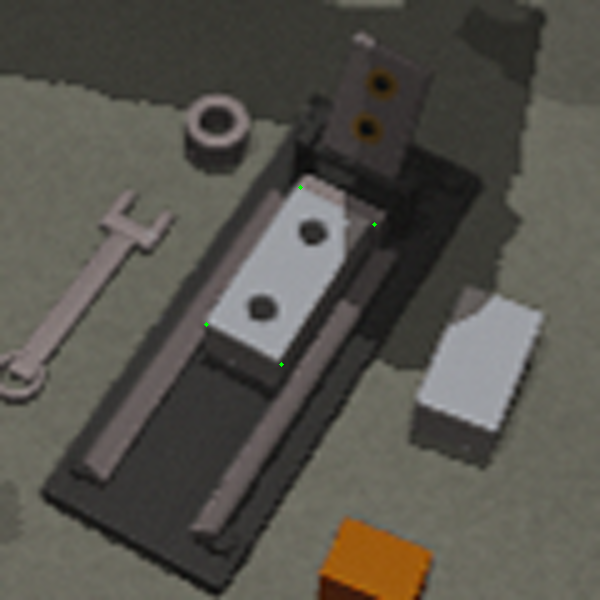

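The blank lies flat with its corners on the predicted home outline (green dots at 300,187 / 374,224 / 206,324 / 281,364). The plate still stands at (380,100). Next I go down behind the plate.

```bash
python3 -m creep '[[[0,0,0.05,0,0,0,1],[0,0,0.055,0,0,0,1],[0,0,0,0,0,0,1],[0,-0.02,0,0,0,0,1],[0,-0.02,0,0,0,0,1],[0,-0.01,0,0,0,0,1],[0,0,0,0,0,0,1]]]'
python3 - <<'E'
from h import *
j=np.load("jig.npy")
go(.12,0,.085)
S=viewer.capture('scene'); 
cv2.imwrite('pics/s19.png',cv2.resize(S["frame"][120:240,230:350],None,fx=5,fy=5,interpolation=cv2.INTER_CUBIC))
cv2.imwrite('pics/w19.png',viewer.capture('wrist')["frame"])
E
```

```text
time: 16.5
position: [0.4608, 0.1972, 0.0872]
ee_rot: [0.001, -0.252, 0.968, 0.0]
contact_force: [0.7, 0.1, -0.4]
finger_gap: -0.0
shift mm [  1.5 -39.8   2.2] turn deg [ 0.   0.1 -0.1] toolX in jig deg None
t 16.5 jig-frame TCP mm [159.8  -1.6  87.2] F [ 0.7  0.1 -0.4] gap -0.0 q [ 0.72  0.22 -0.23  0.   -1.11 -0.21]
```

View pics/s19.png

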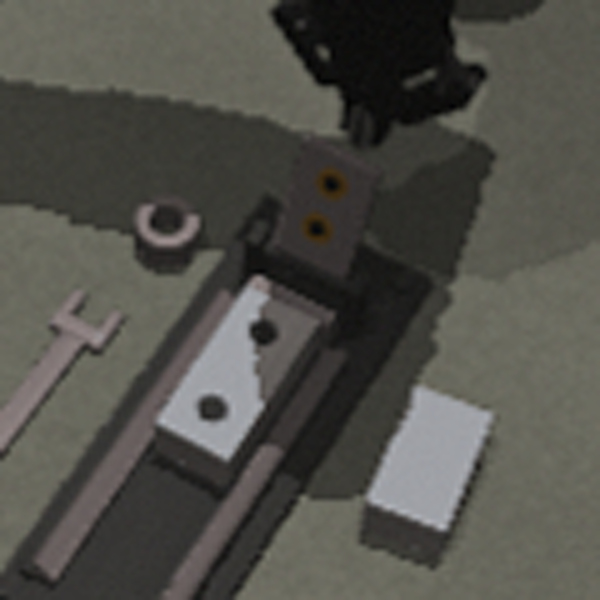

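View pics/w19.png

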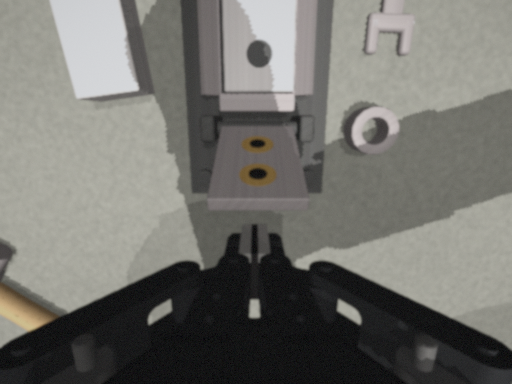

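```bash
python3 -m creep '[[[0.0015,-0.008,0.008,0,0,0,1],[0,-0.008,0,0,0,0,1],[0,-0.008,0,0,0,0,1],[0,-0.008,0,0,0,0,1],[0,0,0,0,0,0,1]]]'
python3 - <<'E'
from h import *
go(.12,0,.085)
cv2.imwrite('pics/w20.png',viewer.capture('wrist')["frame"])
E
```

```text
time: 17.23
position: [0.4744, 0.168, 0.0778]
ee_rot: [-0.0, -0.252, 0.968, -0.0]
contact_force: [-0.3, -0.1, -0.1]
finger_gap: 0.0001
shift mm [-0.9 -7.7 -7.2] turn deg [-0.  -0.  -0.1] toolX in jig deg None
t 17.23 jig-frame TCP mm [127.7   0.8  77.8] F [-0.3 -0.1 -0.1] gap 0.0001 q [ 0.65  0.24 -0.24  0.   -1.09 -0.14]
```

View pics/w20.png

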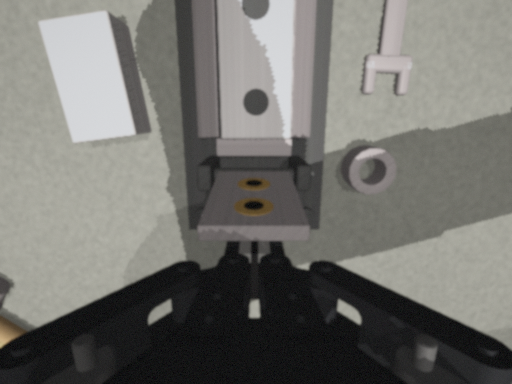

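The plate has started to rise, and the fingers sit under its free edge (255,240). I'll push on.

```bash
python3 -m creep '[[[0,-0.008,0,0,0,0,1],[0,-0.008,0,0,0,0,1],[0,-0.008,0,0,0,0,1],[0,-0.006,0,0,0,0,1],[0,0,0,0,0,0,1]]]'
python3 - <<'E'
from h import *
go(.12,0,.085)
cv2.imwrite('pics/w21.png',viewer.capture('wrist')["frame"])
E
```

```text
time: 17.9
position: [0.4889, 0.142, 0.0777]
ee_rot: [-0.0, -0.252, 0.968, -0.0]
contact_force: [0.0, -0.1, 0.2]
finger_gap: -0.0001
shift mm [-0.9 22.1 -7.3] turn deg [-0.  -0.  -0.1] toolX in jig deg None
t 17.9 jig-frame TCP mm [97.9  0.9 77.7] F [ 0.  -0.1  0.2] gap -0.0001 q [ 0.59  0.25 -0.22  0.   -1.1  -0.08]
```

View pics/w21.png

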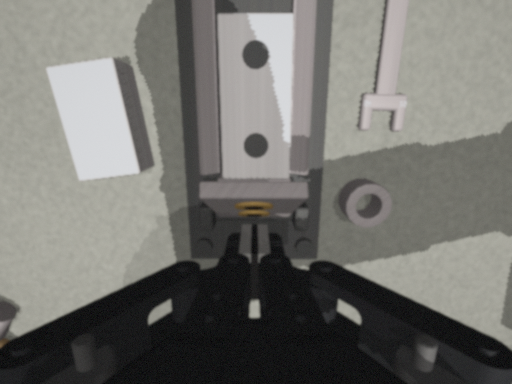

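```bash
python3 -m creep '[[[0,-0.006,0,0,0,0,1],[0,-0.006,0,0,0,0,1],[0,-0.006,0,0,0,0,1],[0,-0.006,0,0,0,0,1],[0,0,0,0,0,0,1]]]'
python3 - <<'E'
from h import *
go(.12,0,.085)
cv2.imwrite('pics/w22.png',viewer.capture('wrist')["frame"])
E
```

```text
time: 18.58
position: [0.5006, 0.1212, 0.0777]
ee_rot: [-0.0, -0.252, 0.968, -0.0]
contact_force: [0.1, -0.0, -0.3]
finger_gap: 0.0002
shift mm [-0.8 46.  -7.3] turn deg [-0.  -0.  -0.1] toolX in jig deg None
t 18.57 jig-frame TCP mm [74.   0.9 77.7] F [ 0.1 -0.  -0.3] gap 0.0002 q [ 0.54  0.26 -0.21  0.   -1.1  -0.03]
```

View pics/w22.png

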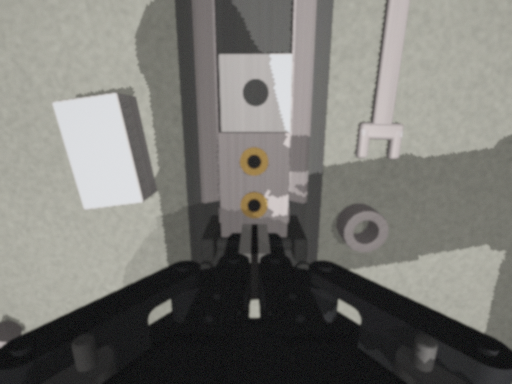

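The plate has fallen shut, with both bushes visible at (254,160) and (254,205). I'll rise and move clear.

```bash
python3 -m creep '[[[0,0,-0.03,0,0,0,1],[0,0,-0.05,0,0,0,1],[0,0,-0.05,0,0,0,1],[0,0.05,0,0,0,0,1],[0,0.05,0,0,0,0,1],[0,0.05,0,0,0,0,1],[0,0.05,0,0,0,0,1],[0,0.04,0,0,0,0,1]]]'
python3 -m creep '[[[0,0,0,0,0,0,1],[0,0,0,0,0,0,1]]]'
python3 - <<'E'
from h import *
import pickle
j=np.load("jig.npy")
S=viewer.capture('scene');T=viewer.capture('top');go(0,0,0)
def ov(d,x0,y0,n,f,a,w):
    im=cv2.resize(d["frame"][y0:y0+w,x0:x0+n],None,fx=f,fy=f,interpolation=cv2.INTER_CUBIC)
    P=jw(j,[[x,y,.048] for x in(-.035,) for y in(-.025,.025)]+[[.016,y,.056] for y in(-.025,.025)])
    for p in proj(d,P): cv2.circle(im,tuple(int(v) for v in ((p-[x0,y0]+.5)*f)),2,(0,255,0),-1)
    cv2.imwrite(a,im)
ov(S,190,140,150,4,'pics/s23.png',130); ov(T,180,125,140,5,'pics/t23.png',115)
S0,T0=pickle.load(open("cams.pkl","rb"))
cv2.imwrite('pics/cmp.png',np.hstack([T0["frame"][70:290,90:450],T["frame"][70:290,90:450]]))
E
```

```text
time: 19.62
position: [0.3818, 0.3325, 0.2079]
ee_rot: [0.0, -0.253, 0.967, 0.0]
contact_force: [1.0, -0.4, -0.1]
finger_gap: 0.0
time: 19.88
position: [0.383, 0.3308, 0.2078]
ee_rot: [-0.0, -0.253, 0.967, -0.0]
contact_force: [0.8, 0.0, -0.0]
finger_gap: -0.0005
shift mm [  -1.1 -313.7  207.9] turn deg [-0.   0.  -0.1] toolX in jig deg None
t 19.98 jig-frame TCP mm [313.7   0.8 207.9] F [-0.2 -0.8  0.3] gap -0.0001 q [ 1.02  0.17  0.01  0.   -1.42 -0.51]
```

View pics/s23.png

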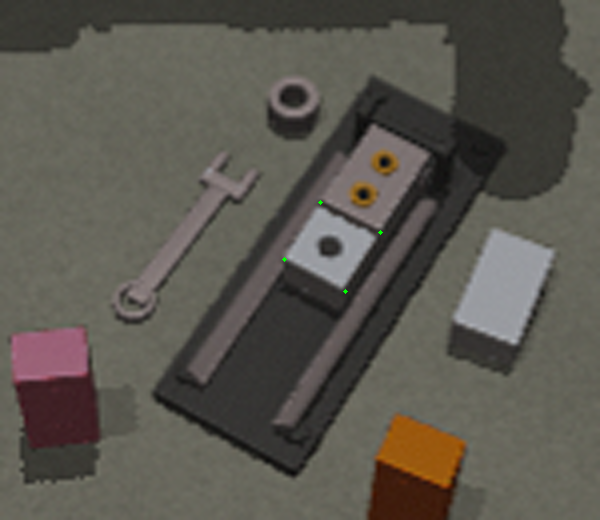

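View pics/t23.png

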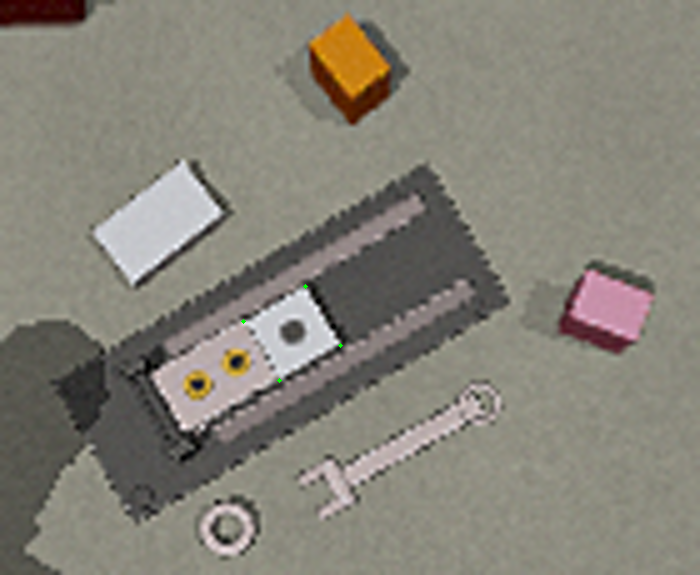

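View pics/cmp.png

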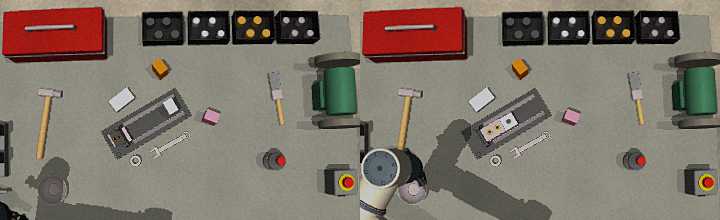

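```bash
python3 -c "
from h import *
print(bot.hand_in())"
```

```text
the job is handed in; nothing more can be done
None
```

The jig is loaded and the job is handed in at about 20 s. I tipped the blank over towards the stop and pushed it along the channel until it was home. Then I pushed the drill plate over from behind, and it fell shut on the blank. I used closed fingers throughout and gripped or lifted nothing.

**Last checks:**
- **Blank:** the push force rose to about 17 N with no further motion. Its corners match the predicted home position in the scene and top pictures.
- **Drill plate:** its free edge lies on the predicted level position in both views.
- **Other things:** by eye, nothing else on the bench moved between the first and last top pictures. The dish was partly hidden by the arm in the last one.
- **Robot:** it stands clear, about 0.2 m up, and the wrist force is down at noise level.

**What disagreed:** my first push passed just over the blank's top without moving it. In the pictures the closed fingertips sat about 20 mm above the reported TCP, not 8 mm ahead of it as described. I never found the cause, but I worked 20 to 35 mm lower after that and checked by picture.

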